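# Grade a coil spring by its load at the set height on a lever spring tester

## Robot

A 6-joint arm with a two-finger parallel gripper is mounted at the origin on the work surface. World frame = base frame: x ahead of the robot, y to its left, z up, the work surface at z = 0. Lengths are in m, angles in rad, forces in N, time in s.
With the tool pointing down it reaches from about 0.35 to 0.85 m from the base axis. Payload 8.1 kg.
Tool frame: the origin (TCP) lies midway between the tips of the shut fingers; the grasp point (between the pads) lies robot.grip_depth behind it (robot.grip_depth is the distance from the TCP to the grasp point, in m); z points along the fingers, y is the line along which they close (so a half turn about z gives the same grasp; the last joint's range is limited). The gripper opens to 93 mm and grips with 3 to 60 N. Pads are 15 mm wide; open, the fingers measure 128 mm over their backs; the gripper's body (75 mm by 188 mm) begins 65 mm behind the grasp point.
Start: joints at [1.193, 0.13, 1.488, -0, 1.523, -0.085], TCP at [0.173, 0.574, 0.219] pointing down, gripper open.
Joint ranges: [-2.96, 2.96], [-0.89, 2.26], [0.02, 2.5], [-1.34, 4.48], [0, 2.73], [-2.66, 2.66]. Speed limits (rad/s): [2.39, 2.39, 2.79, 3.14, 3.14, 3.14].

## Interface

Orientations are given as a rotation vector (axis times angle).
In Python, from plant import robot gives the robot as it stands.
- The arm moves only by the tool carry_out, never from a script. Its argument "rows" is a list of rows, each a list of 6 numbers: the shift along the tool's x, y, z in m, then the turn, a rotation vector about the tool's x, y, z in degrees. A call has 1 to 12 rows; each row is the pose to reach, as a shift and turn from the pose commanded when the call began, along the tool's axes at that moment; what a row does not reach only later rows make up. A row lasts 1/8 s, in which the tool goes at most 62.5 mm and 10.7 degrees, less where a joint would pass 70% of its speed; a pose out of reach is approached as far as the arm can. A call with a gripper value outside its range is refused whole. "jaw" is the closure in counts, from 0 (fully open) to 255 (shut), set as the call begins (left out, the last holds). The fingers move at their own pace and stop on an object; "force" is the grip in N (left out, the last holds). Time passes only in rows, so rows that repeat a pose let the fingers close. It gives the time, the measured TCP pose, the force, the opening and the grip force at its end, in the units of the state.
- robot.read_state(): the state, without advancing time (a new reading comes with each control period).
- robot.read_camera(name): name is "scene" or "top"; returns the picture (480x640x3 uint8, red, green, blue); there is no depth.
- robot.camera_model(name): a dict with "fx", "fy", "cx", "cy" (pixels), "dist" ([k1, k2, p1, p2, k3] as OpenCV has them; the pictures are not rectified), "R" (3x3) and "t" (3): a world point X has camera coordinates R X + t. Camera axes: x right, y down, z forward; pixel columns grow to the right and rows downward; lengths in m; the calibration is good to about 2 mm. A picture is of the moment at which its call begins. camera_model takes no time and is no camera call.
- robot.close_job(): hands the job in; it is judged then, once.
Trained networks look in the newest picture that a camera, given by its name, has taken for a name from the list of things; names that differ only in an ending like _2 or _b are one class to them, and where a whole thing is asked for, a point or a joint stands for the part that bears it (a point fixed in the world has none). Each returns a list of dicts, best first, with "conf" (0 to 1); they miss things now and then, are a little off and sometimes report something else, mostly with a low value. They report only what shows in the picture. A call takes as long as a camera call. They do not tell look-alikes from the thing itself.
- robot.outline_of(camera, target): "pixels" (480x640 bool, what is visible of it) and "pixel" ([column, row] in pixels, amid what is visible of it).
The state is a dict: "t": time; "q": joint angles; "dq": joint speeds; "joint_torque": joint torques, N m; "tool_pos": TCP position; "orientation": TCP orientation; "force": force on the tool from outside, world axes, zero at the start; "wrist_torque": the same for the moment, N m; "opening": finger opening in m; "gripper_force": force on a finger pad.
Only numpy, scipy, OpenCV 4.12 (cv2) and the standard library are available. Lean on these libraries where they do the work, as an engineer would, in place of code of your own. Each camera call takes 0.05 s, during which the arm holds its last target. There are 200 camera calls.

## Task

Grade the coil spring that stands on the spring tester: bring the tester's lever down by its handle until the white pointer pin is level with the red index, keep it there for a good second without pressing on past the index, and note in which colour band of the dial the hand stands. Ease the lever back up past upright to its raised position under control, without letting it fly up and with the spring still standing on its seat, then stand that spring upright in the tray of the same colour. Leave the springs on the wooden stand and everything else on the bench as they are.

Things in the scene. Friction and masses are not known exactly. Their poses are not given: they have to be found in the camera images.
- tester: Spring tester, fixed. Origin: on the bench under the seat's axis. Axes: z up, +y from the seat to the lever's hinge, -x to the side where the handle sticks out, +x to the dial. Grey-blue base 45 mm high, x -50 to +50, y -130 to +135 mm; dial housing x 43 to 153, y -60 to +60, 59 mm high. Height post 12 mm square, 130 mm high, at x 40, y -66. Nothing else stands beside the spring.
- seat (a point): Centre of the seat: top of the round steel weigh platen, 64 mm across, 55 mm above the bench, on which the spring to be graded stands. It is flat, with engraved rings; the spring stands free on it. The platen sinks 0.05 mm per N. Axes as the tester's.
- lever_hinge (a point): Hinge axis of the lever, along the tester's x; 100 mm to the tester's +y of the seat, 105 mm above the bench. Two cheeks hold it, 122 mm high. Axes as the tester's.
- lever (a joint): Lever angle above level, rad: 0 level (pointing to the tester's -y over the seat), 1.57 straight up, raised is beyond that (starts at 1.7 to 1.9); stops at -0.12 and 2.0. Steel bar 12 mm square. Return spring and friction: stays where left when raised, rises by itself from low down; a compressed spring throws it up if let go.
- foot_pivot (a point): Pivot of the self-levelling foot disc (34 mm across) under the lever, 100 mm from the hinge. The disc's underside, 14 mm below the pivot, presses on the spring: 36 mm above the seat with the lever level; it meets the 52 mm spring at about 0.16 rad.
- handle (a point): Middle of the handle: black, freely revolving round grip, 18 mm across, 84 mm long, parallel to the hinge axis, at the lever's end 200 mm from the hinge, its middle 60 mm to the tester's -x of the lever's plane. Can be pinched from above across its length and led round the hinge with the hand kept pointing down, or pushed down from above.
- pointer (a point): End of the white pointer pin, 5 mm thick, sticking out of the lever to the tester's +x, 150 mm from the hinge: its height is the hinge's height plus 150 mm times the sine of the lever's angle.
- index_line (a point): Tip of the red index on the height post, the mark for the pointer pin's centre. Set anew each time, up to 3 mm above or below the hinge's height (spring heights of 34 to 38 mm).
- dial (a joint): Angle of the dial's black hand, rad, clockwise from above; 0 unloaded, pointing to the tester's -x. 0.2 rad per N of load on the seat, good to about 0.3 N. Bands: blue 2 to 6 N (0.4 to 1.2 rad), yellow 6 to 11 N (1.2 to 2.2), red 11 to 20 N (2.2 to 4.0); ticks every 2 N, scale ends at 20 N. The dial lies flat, 91 mm across, 100 mm to the tester's +x of the seat.
- spring_a_mid (a point): Its centre, on the coil's axis (z), half-way up the uncompressed coil. Steel coil spring, 30 mm outside, 52 mm free height; can be pinched round the coil from above. One of three that look alike: each time another stands on the tester's seat, the other two on the wooden stand. They are of light, medium and heavy wire (26, 34, 45 g; about 0.28, 0.52, 0.97 N per mm), not to be told apart by eye.
- spring_b_mid (a point): Its centre, on the coil's axis (z), half-way up the uncompressed coil. Steel coil spring, 30 mm outside, 52 mm free height; can be pinched round the coil from above. One of three that look alike: each time another stands on the tester's seat, the other two on the wooden stand. They are of light, medium and heavy wire (26, 34, 45 g; about 0.28, 0.52, 0.97 N per mm), not to be told apart by eye.
- spring_c_mid (a point): Its centre, on the coil's axis (z), half-way up the uncompressed coil. Steel coil spring, 30 mm outside, 52 mm free height; can be pinched round the coil from above. One of three that look alike: each time another stands on the tester's seat, the other two on the wooden stand. They are of light, medium and heavy wire (26, 34, 45 g; about 0.28, 0.52, 0.97 N per mm), not to be told apart by eye.
- tray_blue: Blue open tray, 120 x 120 mm outside, 22 mm high, 4 mm walls, floor 4 mm thick, fixed to the bench. Origin: centre of its underside. The three trays change places.
- tray_yellow: Yellow open tray, 120 x 120 mm outside, 22 mm high, 4 mm walls, floor 4 mm thick, fixed to the bench. Origin: centre of its underside. The three trays change places.
- tray_red: Red open tray, 120 x 120 mm outside, 22 mm high, 4 mm walls, floor 4 mm thick, fixed to the bench. Origin: centre of its underside. The three trays change places.
- stand: Wooden spring stand, 70 x 165 x 55 mm high, fixed, with three marked places 53 mm apart along its y; origin: centre of its underside. Two springs stand on its outer places. To be left alone.
- mount_a_mid (a point): Its centre. Specimen mount, a resin puck 30 mm across and 18 mm high. Bystander.
- mount_b_mid (a point): Its centre. Specimen mount, a resin puck 30 mm across and 18 mm high. Bystander.
- mount_c_mid (a point): Its centre. Specimen mount, a resin puck 30 mm across and 18 mm high. Bystander.
- eyepiece_mid (a point): Its centre. Black microscope eyepiece, up to 42 mm across, 50 mm high. Bystander.
- suspension_mid (a point): Its centre. White bottle of polishing suspension, 52 mm across, 120 mm high. Bystander.
- driver_grip (a point): Middle of the handle of a yellow screwdriver 170 mm long, lying. Bystander.
Not all that is in view belongs to the job. Several things have the shape of the tray_yellow; the one meant has the colours described above.

How it is judged:
On the way, in this order (a step that is already met when the one before it is completed fails the run):
1. the pointer pin is held within 2.5 mm of the red index's height, the spring loaded on its seat (dial above 2 N), for 0.8 s (z of pointer in the frame of index_line between -0.0025 and 0.0025 m and value of joint dial above 0.4 rad and ((horizontal distance between spring_a_mid and seat below 0.006 m and z of spring_a_mid in the frame of seat between 0.02 and 0.032 m and angle between spring_a_mid's own z axis and vertical below 0.12 rad) or (horizontal distance between spring_b_mid and seat below 0.006 m and z of spring_b_mid in the frame of seat between 0.02 and 0.032 m and angle between spring_b_mid's own z axis and vertical below 0.12 rad) or (horizontal distance between spring_c_mid and seat below 0.006 m and z of spring_c_mid in the frame of seat between 0.02 and 0.032 m and angle between spring_c_mid's own z axis and vertical below 0.12 rad))), for 0.8 s.
2. the lever is raised again above 1.5 rad with the spring still standing on its seat (value of joint lever above 1.5 rad and ((horizontal distance between spring_a_mid and seat below 0.006 m and z of spring_a_mid in the frame of seat between 0.02 and 0.032 m and angle between spring_a_mid's own z axis and vertical below 0.12 rad) or (horizontal distance between spring_b_mid and seat below 0.006 m and z of spring_b_mid in the frame of seat between 0.02 and 0.032 m and angle between spring_b_mid's own z axis and vertical below 0.12 rad) or (horizontal distance between spring_c_mid and seat below 0.006 m and z of spring_c_mid in the frame of seat between 0.02 and 0.032 m and angle between spring_c_mid's own z axis and vertical below 0.12 rad))), for 0.1 s.
At the end, for the whole second after the job is handed in: The tested spring stands upright (within 0.15 rad) on the floor of the tray of its band's colour (light wire blue, medium yellow, heavy red, told by its weight on the tray), the other two are on the stand within 12 mm of where they were, and the lever is raised above 1.45 rad (((((x of spring_a_mid in the frame of tray_blue between -0.045 and 0.045 m and y of spring_a_mid in the frame of tray_blue between -0.045 and 0.045 m and z of spring_a_mid in the frame of tray_blue between 0.022 and 0.036 m and angle between spring_a_mid's own z axis and vertical below 0.15 rad) or (x of spring_b_mid in the frame of tray_blue between -0.045 and 0.045 m and y of spring_b_mid in the frame of tray_blue between -0.045 and 0.045 m and z of spring_b_mid in the frame of tray_blue between 0.022 and 0.036 m and angle between spring_b_mid's own z axis and vertical below 0.15 rad) or (x of spring_c_mid in the frame of tray_blue between -0.045 and 0.045 m and y of spring_c_mid in the frame of tray_blue between -0.045 and 0.045 m and z of spring_c_mid in the frame of tray_blue between 0.022 and 0.036 m and angle between spring_c_mid's own z axis and vertical below 0.15 rad)) and contact force between tray_blue and anything else between 0.21 and 0.3 N) or (((x of spring_a_mid in the frame of tray_yellow between -0.045 and 0.045 m and y of spring_a_mid in the frame of tray_yellow between -0.045 and 0.045 m and z of spring_a_mid in the frame of tray_yellow between 0.022 and 0.036 m and angle between spring_a_mid's own z axis and vertical below 0.15 rad) or (x of spring_b_mid in the frame of tray_yellow between -0.045 and 0.045 m and y of spring_b_mid in the frame of tray_yellow between -0.045 and 0.045 m and z of spring_b_mid in the frame of tray_yellow between 0.022 and 0.036 m and angle between spring_b_mid's own z axis and vertical below 0.15 rad) or (x of spring_c_mid in the frame of tray_yellow between -0.045 and 0.045 m and y of spring_c_mid in the frame of tray_yellow between -0.045 and 0.045 m and z of spring_c_mid in the frame of tray_yellow between 0.022 and 0.036 m and angle between spring_c_mid's own z axis and vertical below 0.15 rad)) and contact force between tray_yellow and anything else between 0.3 and 0.38 N) or (((x of spring_a_mid in the frame of tray_red between -0.045 and 0.045 m and y of spring_a_mid in the frame of tray_red between -0.045 and 0.045 m and z of spring_a_mid in the frame of tray_red between 0.022 and 0.036 m and angle between spring_a_mid's own z axis and vertical below 0.15 rad) or (x of spring_b_mid in the frame of tray_red between -0.045 and 0.045 m and y of spring_b_mid in the frame of tray_red between -0.045 and 0.045 m and z of spring_b_mid in the frame of tray_red between 0.022 and 0.036 m and angle between spring_b_mid's own z axis and vertical below 0.15 rad) or (x of spring_c_mid in the frame of tray_red between -0.045 and 0.045 m and y of spring_c_mid in the frame of tray_red between -0.045 and 0.045 m and z of spring_c_mid in the frame of tray_red between 0.022 and 0.036 m and angle between spring_c_mid's own z axis and vertical below 0.15 rad)) and contact force between tray_red and anything else between 0.38 and 0.52 N)) and ((distance of each of spring_a_mid, spring_b_mid from where it was at the start of the episode below 0.012 m and horizontal distance between each of spring_a_mid, spring_b_mid and stand below 0.09 m) or (distance of each of spring_a_mid, spring_c_mid from where it was at the start of the episode below 0.012 m and horizontal distance between each of spring_a_mid, spring_c_mid and stand below 0.09 m) or (distance of each of spring_b_mid, spring_c_mid from where it was at the start of the episode below 0.012 m and horizontal distance between each of spring_b_mid, spring_c_mid and stand below 0.09 m)) and value of joint lever above 1.45 rad); the robot touches nothing.
It fails at once if the pointer pin is pressed more than 5 mm below the index (z of pointer in the frame of index_line below -0.005 m).
It fails at once if the load on the seat drives the dial hand past the end of the scale (20 N) (value of joint dial above 4 rad).
It fails at once if the lever flies up (faster than 4 rad/s) (velocity of joint lever above 4 rad/s).
It fails at once if a bystander is displaced by more than 30 mm (distance of any of mount_a_mid, mount_b_mid, mount_c_mid, eyepiece_mid, suspension_mid, driver_grip from where it was at the start of the episode above 0.03 m).
It also fails if it takes over 61 s, if anything falls off the work surface, if the arm or the gripper's body presses on something with over 40 N, if the wrist force passes 120 N, or if a joint passes its speed limit or range.

## Working session

There is one attempt and no reset: what is moved stays moved. The work goes in short steps, Python scripts to look and compute and a tool call to move; the robot and the scene stay as the last step left them, time stands still between calls to the robot, and variables do not carry over. Pictures are saved under pics/ and viewed, at most 11 in all, crops included, and the job is handed in when it is done.

Besides the shell and the picture viewer there is one more tool, called as name(argument=value, ...) on one line, values as JSON. carry_out: Moves the arm, as the interface text tells. Its arguments: {"type":"object","properties":{"rows":{"type":"array"},"jaw":{"type":"number"},"force":{"type":"number"}},"required":["rows"]}

```bash
ls; mkdir -p pics; python3 - <<'E'
from plant import robot
import cv2,numpy as np
for c in("scene","top"):
    im=robot.read_camera(c);cv2.imwrite(f"pics/{c}0.png",im[:,:,::-1])
    m=robot.camera_model(c);print(c,{k:np.round(v,4).tolist() for k,v in m.items()})
print(robot.read_state(),robot.grip_depth)
E
```

```text
pics
scene {'fx': 439.2527, 'fy': 439.2527, 'cx': 327.5183, 'cy': 249.72, 'dist': [-0.0205, 0.0, 0.0, 0.0, 0.0], 'R': [[0.6743, 0.7381, 0.0236], [0.455, -0.3901, -0.8005], [-0.5816, 0.5505, -0.5989]], 't': [-0.427, -0.112, 1.2441]}
top {'fx': 567.2552, 'fy': 567.2552, 'cx': 317.3454, 'cy': 236.0208, 'dist': [-0.0224, 0.0, 0.0, 0.0, 0.0], 'R': [[0.0002, -1.0, 0.0035], [-0.9811, -0.0009, -0.1934], [0.1934, -0.0034, -0.9811]], 't': [0.1041, 0.5019, 1.5897]}
{'t': 0.1, 'q': array([ 1.19257125e+00,  1.31082955e-01,  1.48918795e+00, -2.84562646e-05,
        1.52298872e+00, -8.53880198e-02]), 'dq': array([-0.00129661, -0.00076674, -0.0022113 , -0.00116052,  0.00112061,
       -0.00090801]), 'joint_torque': array([ 5.68546554e-06, -5.61337495e+01, -4.93101311e+01,  7.69842183e-02,
        2.89778388e-02, -2.77539058e-06]), 'tool_pos': array([0.1729915 , 0.57397862, 0.2176843 ]), 'orientation': array([-4.58291438e-01, -3.10762522e+00,  2.55839673e-03]), 'force': array([-0.1547545 ,  0.54185809, -0.38625495]), 'wrist_torque': array([-0.01928953,  0.01459693, -0.042626  ]), 'gripper_force': 0.0, 'opening': 0.09285202667760492} 0.0188
```

View pics/scene0.png

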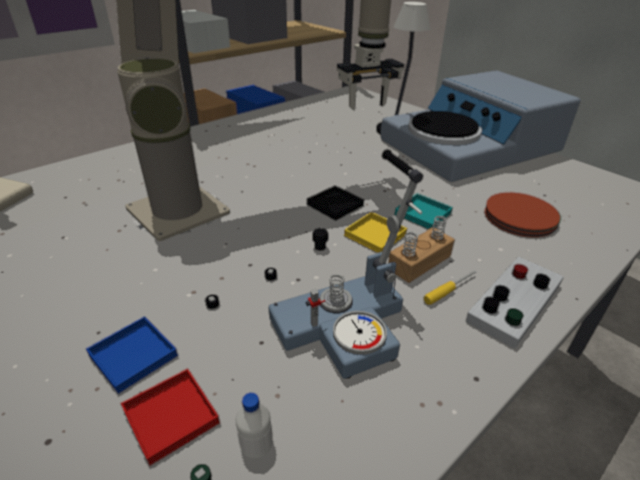

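View pics/top0.png

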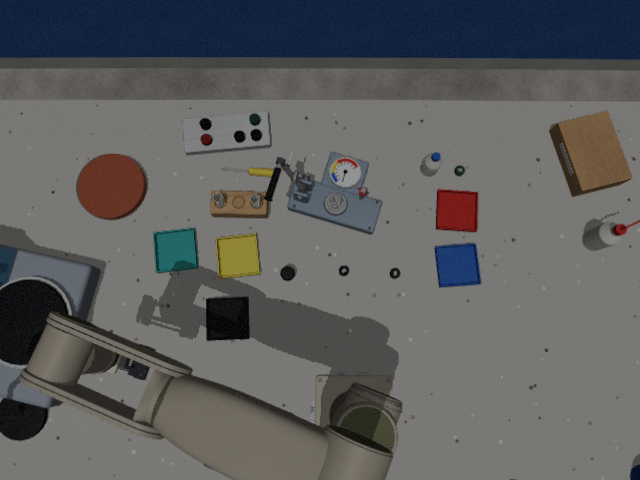

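The scene view shows the spring at about (337,290), the index at (315,300), the dial at (358,332) and the handle at (400,160). In the top view the seat is at (335,203), the red tray at (457,210), blue at (458,265) and yellow at (238,256).

```bash
cat > h.py <<'E'
from plant import robot
import cv2,numpy as np
from scipy.optimize import least_squares
from scipy.spatial.transform import Rotation as Ro
def cam(c):
    m=robot.camera_model(c);K=np.array([[m['fx'],0,m['cx']],[0,m['fy'],m['cy']],[0,0,1]])
    return K,np.array(m['dist']),np.array(m['R']),np.array(m['t'])
def proj(c,P):
    K,d,R,t=cam(c);return cv2.projectPoints(np.atleast_2d(P).astype(float),cv2.Rodrigues(R)[0],t,K,d)[0][:,0]
def atz(c,uv,z):
    K,d,R,t=cam(c);n=cv2.undistortPoints(np.array([[uv]],float),K,d)[0,0]
    r=R.T@np.r_[n,1];o=-R.T@t;return o+r*(z-o[2])/r[2]
E
python3 - <<'E'
from h import *
for c in("top","scene"):
    im=robot.read_camera(c)
    for n in["tester","spring_a_mid","tray_blue","tray_yellow","tray_red","handle","pointer","lever","stand","index_line","suspension_mid","eyepiece_mid"]:
        for o in robot.outline_of(c,n)[:4]:
            p=o["pixel"];print(c,n,round(o["conf"],2),np.round(p,1),o["pixels"].sum(),np.round(atz(c,p,0)[:2],3))
            if n=="tester" :np.save(f"m_{c}.npy",o["pixels"])
im=cv2.imread("pics/top0.png")[130:250,180:400];cv2.imwrite("pics/tc.png",cv2.resize(im,None,fx=3.6,fy=3.6,interpolation=2))
im=cv2.imread("pics/scene0.png")[140:380,260:480];cv2.imwrite("pics/sc.png",cv2.resize(im,None,fx=2.5,fy=2.5,interpolation=2))
E
```

```text
top tester 0.86 [335.3 194.9] 4977 [0.638 0.05 ]
top spring_a_mid 0.53 [256.6 201.1] 95 [0.619 0.287]
top spring_a_mid 0.19 [459.3 168.9] 88 [ 0.721 -0.329]
top tray_blue 0.68 [459.6 264.8] 1748 [ 0.425 -0.316]
top tray_yellow 0.97 [235.1 252.7] 1660 [0.461 0.348]
top tray_yellow 0.94 [226.4 322.1] 1806 [0.258 0.367]
top tray_yellow 0.61 [177.  248.3] 1715 [0.474 0.52 ]
top tray_yellow 0.36 [336.3 195.9] 5142 [0.635 0.047]
top tray_red 0.96 [457.5 210.4] 1764 [ 0.59  -0.318]
top tray_red 0.7 [258.9 173.8] 208 [0.704 0.282]
top handle 0.55 [270.6 181.8] 273 [0.679 0.246]
top pointer 0.71 [278.9 174.4] 609 [0.702 0.221]
top lever 0.78 [282.1 177.8] 652 [0.692 0.211]
top stand 0.85 [239.5 206.8] 1165 [0.601 0.338]
top index_line 0.42 [363.1 192.2] 22 [ 0.647 -0.034]
top index_line 0.32 [234.8 252.1] 1732 [0.463 0.349]
top suspension_mid 0.62 [431.2 164.1] 388 [ 0.736 -0.244]
top suspension_mid 0.38 [336.  193.9] 4975 [0.641 0.048]
top eyepiece_mid 0.66 [288.1 275.5] 166 [0.393 0.19 ]
top eyepiece_mid 0.34 [456.  210.6] 1687 [ 0.59  -0.313]
scene tester 0.83 [357.4 312. ] 10300 [0.621 0.
[... 378 characters left out ...]
 [ 0.584 -0.312]
scene tray_red 0.69 [400.  202.5] 1456 [0.383 0.521]
scene tray_red 0.31 [370.6 233.5] 1233 [0.438 0.335]
scene handle 0.6 [395.9 161.2] 332 [0.19  0.729]
scene handle 0.25 [357.6 313.4] 10737 [0.625 0.095]
scene pointer 0.9 [399.1 204.5] 1508 [0.389 0.51 ]
scene pointer 0.23 [213.2 300.1] 219 [ 0.389 -0.114]
scene lever 0.88 [402.4 208. ] 1474 [0.408 0.502]
scene stand 0.88 [420.5 254.3] 1998 [0.583 0.363]
scene stand 0.49 [443.2 290.7] 441 [0.702 0.293]
scene index_line 0.49 [309.7 299.7] 74 [0.526 0.045]
scene index_line 0.26 [411.3 243.7] 251 [0.539 0.381]
scene suspension_mid 0.66 [254.7 425.5] 1845 [ 0.695 -0.218]
scene eyepiece_mid 0.71 [318.5 237.1] 297 [0.36  0.218]
```

View pics/tc.png

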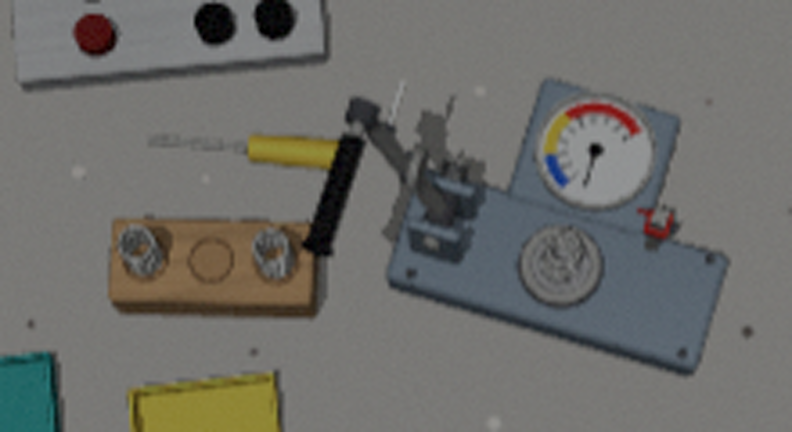

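View pics/sc.png

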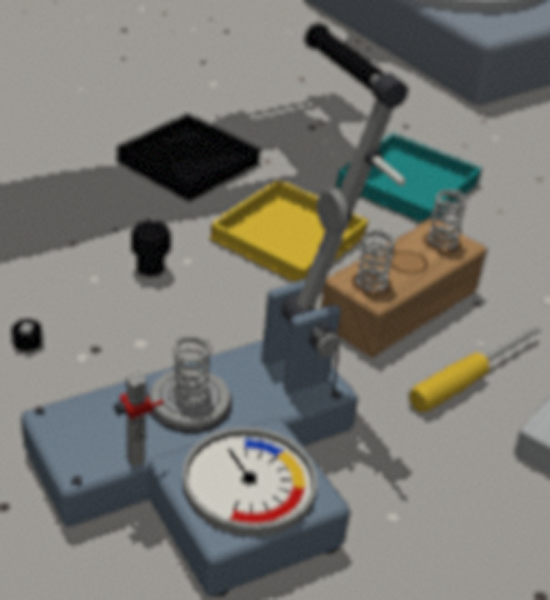

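The top crop shows the tester rotated by about 15°, with the lever tilted back. The dial is unloaded, and the bands run blue, yellow, red. The scene crop gives usable base corners and the handle ends, so I'll fit the tester's pose and the lever angle from them.

```bash
cat > fit.py <<'E'
from h import *
T=[((390,277),(-50,135,45)),((727,257),(50,-130,45)),((692,362),(-50,-130,45)),((545,80),(153,60,59)),((680,118),(153,-60,59)),((562,265),(0,0,55)),((597,150),(100,0,59)),((660,213),(40,-66,130))]
S=[((190,400),(0,0,55)),((248,478),(100,0,60)),((22,413),(-50,-130,45)),((72,497),(50,-130,45)),((355,382),(50,135,45)),((212,562),(153,-60,59)),((350,487),(153,60,59)),((137,380),(40,-66,130))]
H={"top":[((318,250),-102),((352,140),-18)],"scene":[((315,37),-102),((385,88),-10)]}
cv={"top":lambda u:np.array(u)/3.6+[180,130],"scene":lambda u:np.array(u)/2.5+[260,140]}
def W(p,X):
    c,s=np.cos(p[2]),np.sin(p[2]);X=np.atleast_2d(X)/1000.
    return np.c_[p[0]+c*X[:,0]-s*X[:,1],p[1]+s*X[:,0]+c*X[:,1],X[:,2]]
def hd(a,x=-60,r=200):return [x,100-r*np.cos(a),105+r*np.sin(a)]
if __name__=="__main__":
    def f(p):
        r=[]
        for c,L in(("top",T),("scene",S)):
            L=[(u,X) for u,X in L]+[(u,hd(p[3],x)) for u,x in H[c]]
            r.append(proj(c,W(p,[X for _,X in L]))-np.array([cv[c](u) for u,_ in L]))
        return np.concatenate(r).ravel()
    s=least_squares(f,[.65,.05,-.27,1.8],loss="soft_l1");print(s.x);print(np.round(f(s.x).reshape(-1,2),1).tolist())
    np.save("p.npy",s.x)
    print("seat",W(s.x,[0,0,55]),"handle",W(s.x,hd(s.x[3])),"h level",W(s.x,hd(0)))
    st=robot.read_state();R=Ro.from_rotvec(st["orientation"]).as_matrix();print(R.round(3),st["tool_pos"],st["t"])
    # tray centres (rim mask centroid ~ z .011)
E
python3 fit.py
```

```text
[ 0.59962321  0.04998223 -0.2814105   1.85816031]
[[-1.5, 0.0], [1.2, -1.7], [2.1, 1.2], [-0.8, -3.5], [0.9, -3.2], [-0.1, -0.9], [-0.5, -1.0], [0.3, -0.2], [-0.9, -0.0], [-0.5, -0.7], [-0.8, -2.2], [0.5, -1.9], [-2.6, -0.6], [-4.0, -0.0], [1.9, 4.7], [-0.2, -3.4], [2.6, 4.1], [-0.7, -0.4], [-0.1, -0.7], [-1.3, -1.6]]
seat [[0.59962321 0.04998223 0.055     ]] handle [[0.58549649 0.21716668 0.29679886]] h level [[ 0.51421224 -0.02942159  0.105     ]]
[[-0.957  0.289  0.   ]
 [ 0.289  0.957 -0.   ]
 [-0.    -0.    -1.   ]] [0.17315367 0.57446229 0.21862516] 1.4
```

```bash
sed -i 's/^H=/T=[t for t in T if t[1][2] in(55,59,130) and t[1][0]<153];S=[t for t in S if t[1][2] in (55,60,130)]\nH=/' fit.py; python3 fit.py
```

```text
[ 0.60067597  0.04907838 -0.28378174  1.8578428 ]
[[0.2, -1.3], [-0.1, -1.3], [0.7, -0.5], [-0.6, -0.6], [-0.1, -1.2], [-0.8, -1.8], [0.5, -1.3], [-0.8, 0.1], [0.2, -0.3], [-1.1, -1.2]]
seat [[0.60067597 0.04907838 0.055     ]] handle [[0.58692866 0.2162374  0.29681685]] h level [[ 0.51507695 -0.03012268  0.105     ]]
[[-0.957  0.289  0.   ]
 [ 0.289  0.957 -0.   ]
 [-0.    -0.    -1.   ]] [0.17315367 0.57446229 0.21862516] 1.4
```

carry_out(rows=[[-0.04,-0.018,-0.03,0,0,0],[-0.085,-0.038,-0.06,0,0,0],[-0.13,-0.058,-0.09,0,0,0],[-0.18,-0.08,-0.12,0,0,0],[-0.23,-0.103,-0.15,0,0,0],[-0.28,-0.125,-0.16,0,0,0],[-0.33,-0.148,-0.16,0,0,0],[-0.38,-0.17,-0.16,0,0,0],[-0.43,-0.192,-0.16,0,0,0],[-0.47,-0.21,-0.16,0,0,0],[-0.499,-0.223,-0.16,0,0,0],[-0.499,-0.223,-0.16,0,0,-0.5]], jaw=0, force=25)

```text
t: 2.9
tool_pos: [0.5878, 0.215, 0.3777]
orientation: [-0.449, -3.108, 0.001]
force: [0.1, 0.7, -0.7]
opening: 0.0928
gripper_force: 0.0
```

carry_out(rows=[[0,0,0.025,0,0,0],[0,0,0.05,0,0,0],[0,0,0.075,0,0,0],[0,0,0.1,0,0,0],[0,0,0.1,0,0,0]])

```text
t: 3.52
tool_pos: [0.5846, 0.2175, 0.2763]
orientation: [-0.442, -3.106, 0.002]
force: [0.2, -0.0, 0.3]
opening: 0.0927
gripper_force: 0.0
```

```bash
python3 - <<'E'
from h import *
im=robot.read_camera("scene")[:,:,::-1];cv2.imwrite("pics/s2.png",cv2.resize(im[80:260,290:490],None,fx=3,fy=3))
print(robot.read_state()["force"],robot.read_state()["tool_pos"])
E
```

```text
[0.71698885 0.74601419 0.37625898] [0.58550423 0.21757999 0.27826329]
```

View pics/s2.png

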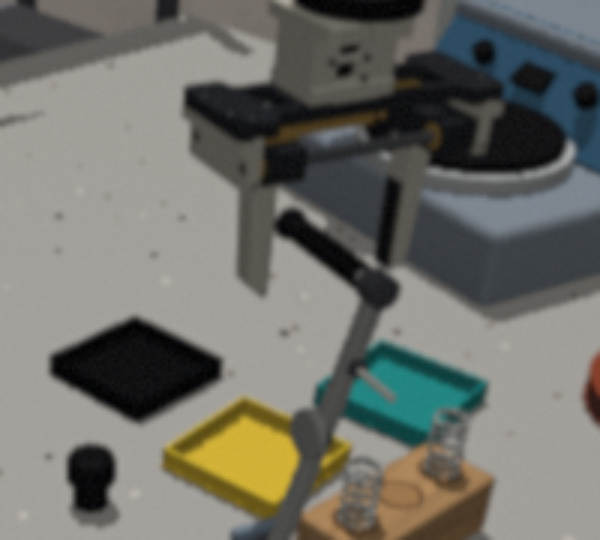

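The crop shows the handle, from (290,222) to (375,285), lying between the open fingers. Next I'll close on it.

carry_out(rows=[[0,0,0,0,0,0],[0,0,0,0,0,0],[0,0,0,0,0,0],[0,0,0,0,0,0],[0,0,0,0,0,0],[0,0,0,0,0,0]], jaw=255, force=20)

```text
t: 4.32
tool_pos: [0.5865, 0.2169, 0.2786]
orientation: [-0.445, -3.11, 0.0]
force: [0.2, 1.2, -0.0]
opening: 0.0378
gripper_force: 0.0
```

carry_out(rows=[[0,0,0,0,0,0],[0,0,0,0,0,0],[0,0,0,0,0,0],[0,0,0,0,0,0]])

```text
t: 4.82
tool_pos: [0.5865, 0.2169, 0.2785]
orientation: [-0.445, -3.11, 0.0]
force: [0.2, 0.1, -0.3]
opening: 0.0172
gripper_force: 20.0
```

```bash
python3 - <<'E'
from h import *
from fit import W,hd
p=np.load("p.npy");s=robot.read_state();print({k:np.round(s[k],4) for k in("t","tool_pos","force","opening","gripper_force","q")})
R=Ro.from_rotvec(s["orientation"]).as_matrix();x=s["tool_pos"]+R[:,2]*.0188
# lever angle from the grasp: y/z in tester frame
d=x-W(p,[0,100,105])[0];c,sn=np.cos(p[2]),np.sin(p[2])
loc=np.array([c*d[0]+sn*d[1],-sn*d[0]+c*d[1],d[2]]);print("loc",loc,"r",np.hypot(loc[1],loc[2]),"ang",np.arctan2(loc[2],-loc[1]))
E
```

```text
{'t': np.float64(4.825), 'tool_pos': array([0.5865, 0.2169, 0.2785]), 'force': array([ 0.1943,  0.0513, -0.303 ]), 'opening': np.float64(0.0172), 'gripper_force': np.float64(19.9943), 'q': array([ 0.2723,  0.1827,  1.3223, -0.    ,  1.6368, -1.0144])}
loc [-0.06057483  0.05715806  0.15473918] r 0.16495835282955607 ang 1.9246336407950722
```

```bash
python3 - <<'E'
import numpy as np
def pr(a0,As):
    print([[0,round(.2*(np.cos(a0)-np.cos(a)),4),round(.2*(np.sin(a0)-np.sin(a)),4),0,0,0] for a in As])
pr(1.86,np.linspace(1.86,.26,13)[1:])
pr(.26,np.linspace(.26,.0,9)[1:])
E
```

```text
[[0, np.float64(-0.026), np.float64(-0.0059), 0, 0, 0], [0, np.float64(-0.0525), np.float64(-0.0083), 0, 0, 0], [0, np.float64(-0.0792), np.float64(-0.0071), 0, 0, 0], [0, np.float64(-0.1054), np.float64(-0.0024), 0, 0, 0], [0, np.float64(-0.1308), np.float64(0.0058), 0, 0, 0], [0, np.float64(-0.1548), np.float64(0.0172), 0, 0, 0], [0, np.float64(-0.1771), np.float64(0.0318), 0, 0, 0], [0, np.float64(-0.1973), np.float64(0.0492), 0, 0, 0], [0, np.float64(-0.215), np.float64(0.0691), 0, 0, 0], [0, np.float64(-0.2299), np.float64(0.0912), 0, 0, 0], [0, np.float64(-0.2418), np.float64(0.115), 0, 0, 0], [0, np.float64(-0.2503), np.float64(0.1403), 0, 0, 0]]
[[0, np.float64(-0.0016), np.float64(0.0063), 0, 0, 0], [0, np.float64(-0.0029), np.float64(0.0127), 0, 0, 0], [0, np.float64(-0.0041), np.float64(0.0191), 0, 0, 0], [0, np.float64(-0.005), np.float64(0.0255), 0, 0, 0], [0, np.float64(-0.0058), np.float64(0.0319), 0, 0, 0], [0, np.float64(-0.0063), np.float64(0.0384), 0, 0, 0], [0, np.float64(-0.0066), np.float64(0.0449), 0, 0, 0], [0, np.float64(-0.0067), np.float64(0.0514), 0, 0, 0]]
```

carry_out(rows=[[0,-0.026,-0.006,0,0,0],[0,-0.0525,-0.008,0,0,0],[0,-0.079,-0.007,0,0,0],[0,-0.1055,-0.0025,0,0,0],[0,-0.131,0.006,0,0,0],[0,-0.155,0.017,0,0,0],[0,-0.177,0.032,0,0,0],[0,-0.197,0.049,0,0,0],[0,-0.215,0.069,0,0,0],[0,-0.23,0.091,0,0,0],[0,-0.242,0.115,0,0,0],[0,-0.25,0.14,0,0,0]])

```text
t: 6.32
tool_pos: [0.5141, -0.0221, 0.1368]
orientation: [-0.444, -3.105, -0.003]
force: [-5.3, 9.1, 0.0]
opening: 0.0176
gripper_force: 20.0
```

```bash
cat > look.py <<'E'
import sys
from h import *
from fit import W,hd
p=np.load("p.npy");im=robot.read_camera("scene")[:,:,::-1];s=robot.read_state()
R=Ro.from_rotvec(s["orientation"]).as_matrix();x=s["tool_pos"]-R[:,2]*.0188
d=x-W(p,[0,100,105])[0];c,sn=np.cos(p[2]),np.sin(p[2])
l=np.array([c*d[0]+sn*d[1],-sn*d[0]+c*d[1],d[2]])
print("t",s["t"],"loc",l.round(4),"r",np.hypot(l[1],l[2]),"ang",np.arctan2(l[2],-l[1]),"F",s["force"].round(1),s["opening"],s["gripper_force"])
if len(sys.argv)>1:
    cv2.imwrite("pics/raw_%s.png"%sys.argv[1],im)
    cv2.imwrite("pics/%s.png"%sys.argv[1],cv2.resize(im[240:370,270:410],None,fx=4.5,fy=4.5,interpolation=2))
E
python3 look.py a1
```

```text
t 6.375 loc [-0.0635 -0.1933  0.0472] r 0.19897731526644197 ang 0.23966215975818256 F [ 4.5  0.4 -2.8] 0.01712524565279674 19.996008574962616
```

View pics/a1.png

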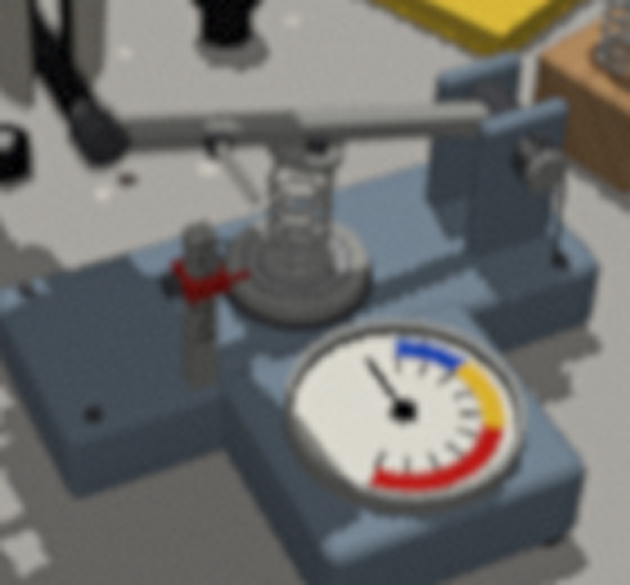

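The view shows the foot just reaching the spring and the dial still at zero. The pin end is at crop (258,200) and the index tip at (247,273), with the post top at (200,232). I'll work out the index height from these.

```bash
python3 - <<'E'
from h import *
from fit import W
p=np.load("p.npy");cv=lambda u:(np.array(u)+.5)/4.5-.5+[270,240]
print("post top pred",proj("scene",W(p,[40,-66,130])),"seen",cv((201,232)), "platen", proj("scene",W(p,[0,0,55])),cv((298,265)))
s=least_squares(lambda v:(proj("scene",W(p,[40,v[0],v[1]]))-cv((247,273))).ravel(),[-55,105]);print("index y,z",s.x)
for xx in (36,44):
  s=least_squares(lambda v:(proj("scene",W(p,[xx,v[0],v[1]]))-cv((247,273))).ravel(),[-55,105]);print(xx,s.x)
a=.24
s=least_squares(lambda v:(proj("scene",W(p,[v[0],100-150*np.cos(v[1]),105+150*np.sin(v[1])]))-cv((258,200))).ravel(),[30,.24]);print("pin x,ang",s.x)
for a in(-.02,0,.02):print(a,proj("scene",W(p,[s.x[0],-50,105+150*np.sin(a)])))
im=cv2.imread("pics/raw_a1.png").astype(int);m=(im[:,:,2]>110)&(im[:,:,1]<60)&(im[:,:,0]<60);m[:, :300]=0;m[:,335:]=0;m[:280]=0;m[312:]=0
for r,c in zip(*np.where(m)):print((c,r),end="")
E
```

```text
post top pred [[314.01733667 292.08504742]] seen [314.27777778 291.16666667] platen [[335.18079859 298.24563009]] [335.83333333 298.5       ]
index y,z [-44.39173194 101.27130244]
36 [-42.36316415  97.03475399]
44 [-46.42029973 105.5078509 ]
pin x,ang [47.2137179   0.28325612]
-0.02 [[323.47427572 303.32750992]]
0 [[323.50371303 302.14080845]]
0.02 [[323.53328372 300.94876314]]
```

```bash
python3 - <<'E'
import cv2,numpy as np
a=cv2.imread("pics/top0.png")[176:206,350:385];b=cv2.imread("pics/raw_a1.png")[274:314,300:342]
A=cv2.resize(a,None,fx=11,fy=11,interpolation=2);B=cv2.resize(b,None,fx=10,fy=10,interpolation=2)
o=np.zeros((400,810,3),np.uint8);o[:330,:385]=A;o[:400,390:810]=B;o=cv2.convertScaleAbs(o,alpha=1.3)
cv2.imwrite("pics/idx.png",o[:,:800])
E
```

```text
(no output)
```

View pics/idx.png

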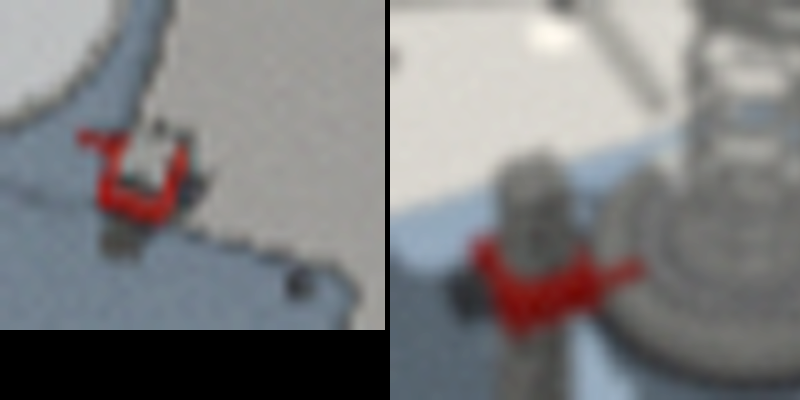

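The left half (top view) shows the index arm sticking out at the post's +x side, with its tip at top px (356.8,188.0). The right half (scene) has the tip at px (324.7,300.2) and the pin end at about (325.9,284).

```bash
python3 - <<'E'
from h import *
from fit import W
p=np.load("p.npy")
# camera-specific pixel biases from post top seen
tb=np.array([350,176])+(np.array([160,150])+.5)/11-.5-proj("top",W(p,[40,-66,130]))[0]
sb=np.array([314.28,291.2])-proj("scene",W(p,[40,-66,130]))[0]
print("biases",tb,sb)
for B in(0,1):
    s=least_squares(lambda v:np.r_[(proj("scene",W(p,v))-[324.7,300.2]-0+B*sb).ravel(),(proj("top",W(p,v))-[356.8,188.0]+B*tb).ravel()],[45,-50,105]);print("idx xyz",s.x,s.fun)
for a in(.24,.26):
    s=least_squares(lambda v:(proj("scene",W(p,[v[0],100-150*np.cos(a),105+150*np.sin(a)]))-[325.9,284.2]).ravel(),[30]);print("pin x",a,s.x,s.fun)
for x in(44,48):
  for a in(-.02,0,.02):print(x,a,proj("scene",W(p,[x,-50,105+150*np.sin(a)])))
E
```

```text
biases [0.08237086 0.50507419] [ 0.26266333 -0.88504742]
idx xyz [ 43.62745194 -45.87338397 105.16013467] [-0.02504925  0.00319058 -0.03073508 -0.02366874]
idx xyz [ 44.79730756 -46.38624777 104.22292629] [ 0.2540004  -0.03234561  0.31208529  0.24025086]
pin x 0.24 [41.67590316] [-1.22334543  0.88422117]
pin x 0.26 [43.71109035] [-0.3247912   0.23594869]
44 -0.02 [[322.71885555 302.22654083]]
44 0 [[322.74652382 301.04071027]]
44 0.02 [[322.77431739 299.84955581]]
48 -0.02 [[323.6597494  303.59782066]]
48 0 [[323.68962257 302.41090764]]
48 0.02 [[323.71963112 301.21864589]]
```

carry_out(rows=[[0,-0.0015,0.006,0,0,0],[0,-0.003,0.0125,0,0,0],[0,-0.004,0.019,0,0,0],[0,-0.005,0.0255,0,0,0],[0,-0.006,0.032,0,0,0],[0,-0.0065,0.0375,0,0,0],[0,-0.0067,0.042,0,0,0],[0,-0.0067,0.045,0,0,0],[0,-0.0067,0.045,0,0,0],[0,-0.0067,0.045,0,0,0]])

```text
t: 7.62
tool_pos: [0.5124, -0.0281, 0.0934]
orientation: [-0.443, -3.105, -0.002]
force: [-10.2, 5.8, 3.3]
opening: 0.0173
gripper_force: 20.0
```

```bash
python3 look.py a2
```

```text
t 7.675 loc [-0.063  -0.1989  0.0072] r 0.19898238809199587 ang 0.03625634756383998 F [-10.6   6.1   3. ] 0.01719535994262469 19.99366968870163
```

View pics/a2.png

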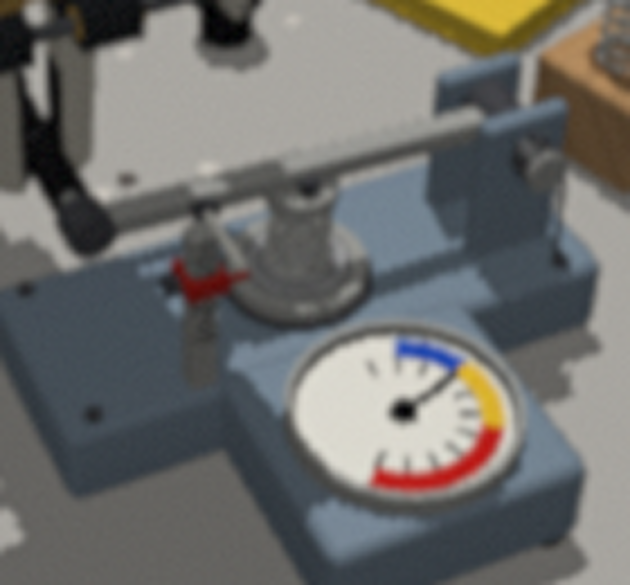

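The dial hand has reached the blue/yellow boundary, with the pin at about (243,262) and the index tip at (245,273). About 7 mm of handle travel remains.

carry_out(rows=[[0,0,0.0025,0,0,0],[0,0,0.005,0,0,0],[0,0,0.007,0,0,0],[0,0,0.007,0,0,0],[0,0,0.007,0,0,0]])

```text
t: 8.3
tool_pos: [0.5124, -0.0282, 0.0865]
orientation: [-0.443, -3.105, -0.002]
force: [-11.0, 5.4, 4.4]
opening: 0.0176
gripper_force: 20.0
```

```bash
python3 look.py a3
```

```text
t 8.35 loc [-0.063  -0.199   0.0003] r 0.19895591959350836 ang 0.0016927173499766627 F [-11.6   5.3   4.4] 0.017570897457817515 19.993942379951477
```

View pics/a3.png

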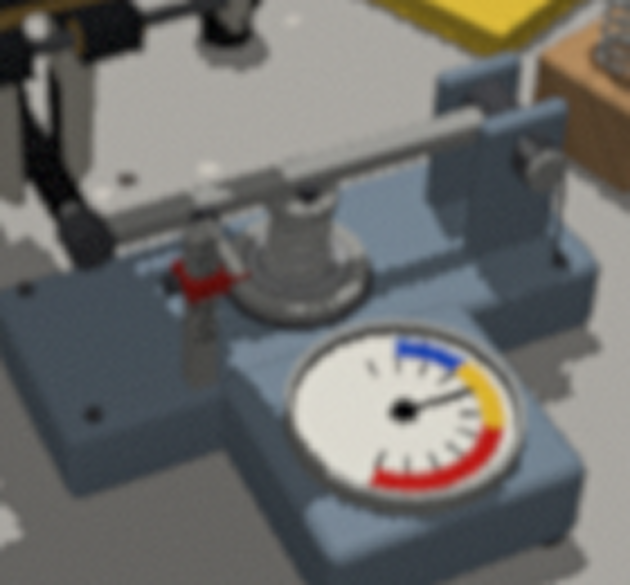

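The hand stands mid-yellow at about 8 N, and the pin end merges with the index tip at about (243,271). While holding here, I'll average frames to check that the two are level.

```bash
python3 - <<'E'
from h import *
from fit import W
p=np.load("p.npy")
A=np.mean([robot.read_camera("scene") for _ in range(22)],0)
cv2.imwrite("pics/raw_avg.png",A[:,:,::-1].astype(np.uint8));np.save("avg.npy",A)
print(robot.read_state()["t"],robot.read_state()["tool_pos"])
a=cv2.resize(A[286:312,305:340].astype(np.uint8),None,fx=16,fy=16,interpolation=cv2.INTER_CUBIC)
b=cv2.imread("pics/raw_a2.png")[286:312,305:340,::-1];b=cv2.resize(b,None,fx=16,fy=16,interpolation=cv2.INTER_CUBIC)
o=np.vstack([a,b])[:, :]; o=np.hstack([a,b]); o=cv2.resize(o,(800,int(o.shape[0]*800/o.shape[1])))
cv2.imwrite("pics/cmp.png",cv2.convertScaleAbs(o[:,:,::-1],alpha=1.5))
for x in(40,42,44):
  for a in (.0017,.036):print(x,a,proj("scene",W(p,[x,100-150*np.cos(a),105+150*np.sin(a)])).round(1))
E
```

```text
9.45 [ 0.51241274 -0.02822425  0.08653985]
40 0.0017 [[321.8 299.6]]
40 0.036 [[321.9 297.5]]
42 0.0017 [[322.3 300.3]]
42 0.036 [[322.4 298.2]]
44 0.0017 [[322.7 300.9]]
44 0.036 [[322.8 298.9]]
```

View pics/cmp.png

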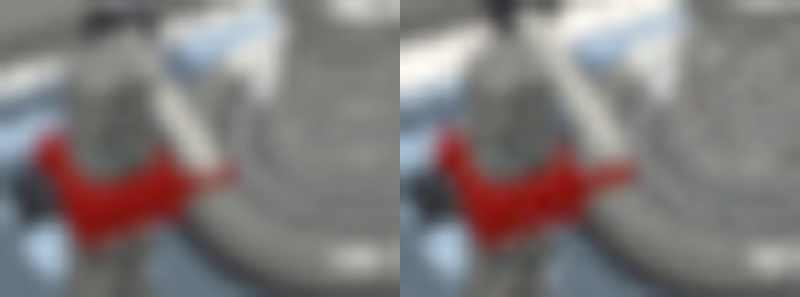

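The averaged view (left) shows the pin end at (208,172), right at the red arm's line (about 215,177). It is level within about 1 mm, and the hold is done at 8 N, which is yellow. I'll allow for the remaining measurement doubt with short holds about 1 mm lower and 1 mm higher, both well inside the limit, then ease up.

carry_out(rows=[[0,0,0.0013,0,0,0],[0,0,0.0013,0,0,0],[0,0,0.0013,0,0,0],[0,0,0.0013,0,0,0],[0,0,0.0013,0,0,0],[0,0,0.0013,0,0,0],[0,0,0.0013,0,0,0],[0,0,0.0013,0,0,0],[0,0,0.0013,0,0,0]])

```text
t: 10.58
tool_pos: [0.5125, -0.0282, 0.0853]
orientation: [-0.443, -3.105, -0.002]
force: [-11.1, 4.6, 4.6]
opening: 0.0176
gripper_force: 20.0
```

carry_out(rows=[[0,0,-0.0027,0,0,0],[0,0,-0.0027,0,0,0],[0,0,-0.0027,0,0,0],[0,0,-0.0027,0,0,0],[0,0,-0.0027,0,0,0],[0,0,-0.0027,0,0,0],[0,0,-0.0027,0,0,0],[0,0,-0.0027,0,0,0],[0,0,-0.0027,0,0,0]])

```text
t: 11.7
tool_pos: [0.5124, -0.0282, 0.088]
orientation: [-0.443, -3.105, -0.002]
force: [-11.9, 5.4, 6.2]
opening: 0.0173
gripper_force: 20.0
```

```bash
python3 look.py; python3 - <<'E'
import numpy as np
a0=.01
for As in(np.linspace(a0,.5,13)[1:],np.linspace(.5,1.88,13)[1:]):
    print([[0,round(float(.2*(np.cos(a0)-np.cos(a))),4),round(float(.2*(np.sin(a0)-np.sin(a))),4)] for a in As]);a0=As[-1]
E
```

```text
t 11.75 loc [-0.0629 -0.1989  0.0019] r 0.1989391589368164 ang 0.009359343909151326 F [-11.2   5.8   4. ] 0.017459304120775933 19.994094371795654
[[0, 0.0002, -0.0082], [0, 0.0008, -0.0163], [0, 0.0017, -0.0244], [0, 0.003, -0.0325], [0, 0.0046, -0.0405], [0, 0.0065, -0.0484], [0, 0.0087, -0.0563], [0, 0.0112, -0.0641], [0, 0.0141, -0.0717], [0, 0.0172, -0.0792], [0, 0.0207, -0.0866], [0, 0.0245, -0.0939]]
[[0, 0.0122, -0.0195], [0, 0.0265, -0.0375], [0, 0.0428, -0.0537], [0, 0.0608, -0.068], [0, 0.0804, -0.08], [0, 0.1012, -0.0898], [0, 0.123, -0.0971], [0, 0.1455, -0.1018], [0, 0.1684, -0.104], [0, 0.1913, -0.1035], [0, 0.2141, -0.1004], [0, 0.2364, -0.0946]]
```

carry_out(rows=[[0,0,-0.008,0,0,0],[0,0.001,-0.016,0,0,0],[0,0.0015,-0.0245,0,0,0],[0,0.003,-0.0325,0,0,0],[0,0.0045,-0.0405,0,0,0],[0,0.0065,-0.0485,0,0,0],[0,0.0085,-0.0565,0,0,0],[0,0.011,-0.064,0,0,0],[0,0.014,-0.0715,0,0,0],[0,0.017,-0.079,0,0,0],[0,0.0205,-0.0865,0,0,0],[0,0.0245,-0.094,0,0,0]])

```text
t: 13.25
tool_pos: [0.5194, -0.005, 0.1819]
orientation: [-0.443, -3.105, -0.0]
force: [-9.7, 3.4, 0.5]
opening: 0.0174
gripper_force: 20.0
```

carry_out(rows=[[0,0.012,-0.0195,0,0,0],[0,0.0265,-0.0375,0,0,0],[0,0.043,-0.0535,0,0,0],[0,0.061,-0.068,0,0,0],[0,0.0805,-0.08,0,0,0],[0,0.101,-0.09,0,0,0],[0,0.123,-0.097,0,0,0],[0,0.1455,-0.102,0,0,0],[0,0.168,-0.104,0,0,0],[0,0.191,-0.1035,0,0,0],[0,0.214,-0.1005,0,0,0],[0,0.232,-0.096,0,0,0]])

```text
t: 14.75
tool_pos: [0.5871, 0.2183, 0.2781]
orientation: [0.444, 3.109, 0.001]
force: [-2.6, 0.3, 0.2]
opening: 0.0176
gripper_force: 20.0
```

carry_out(rows=[[0,0,0,0,0,0],[0,0,0,0,0,0],[0,0,0,0,0,0],[0,0,0,0,0,0],[0,0,0,0,0,0]], jaw=80)

```text
t: 15.38
tool_pos: [0.5866, 0.2164, 0.2783]
orientation: [0.445, 3.109, 0.0]
force: [-0.7, 0.2, -0.3]
opening: 0.0616
gripper_force: 0.0
```

```bash
python3 look.py
```

```text
t 15.425 loc [-0.0604  0.0567  0.192 ] r 0.20019833364615755 ang 1.8581199216525999 F [0.7 0.1 0.1] 0.06263202573343125 0.0
```

carry_out(rows=[[0,0,-0.02,0,0,0],[0,0,-0.05,0,0,0],[0,0,-0.08,0,0,0],[-0.02,-0.04,-0.08,0,0,0],[-0.035,-0.09,-0.08,0,0,0],[-0.05,-0.13,-0.08,0,0,0],[-0.06,-0.157,-0.08,0,0,0],[-0.06,-0.157,-0.08,0,0,0]])

```text
t: 16.42
tool_pos: [0.6004, 0.0472, 0.3597]
orientation: [0.449, 3.108, -0.0]
force: [0.2, -0.2, 0.1]
opening: 0.0638
gripper_force: 0.0
```

```bash
python3 - <<'E'
from h import *
from fit import W,hd
p=np.load("p.npy")
im=robot.read_camera("scene");cv2.imwrite("pics/raw_b.png",im[:,:,::-1])
for o in robot.outline_of("scene","spring_b_mid"):print("spr",o["conf"],o["pixel"],o["pixels"].sum())
print("spring mid pred",proj("scene",W(p,[0,0,81])),"handle pred",proj("scene",W(p,hd(1.86))))
for o in robot.outline_of("scene","handle")[:2]:print("handle",o["conf"],o["pixel"])
for c,f in(("top","pics/top0.png"),("scene","pics/scene0.png")):
    h=cv2.cvtColor(cv2.imread(f),cv2.COLOR_BGR2HSV);m=cv2.inRange(h,(20,120,80),(33,255,255))
    n,l,s,ce=cv2.connectedComponentsWithStats(m)
    for i in range(1,n):
        if s[i][4]>400:
            k=cv2.minAreaRect(np.argwhere(l==i)[:,::-1].astype(np.float32));print(c,s[i],k,atz(c,k[0],.015),atz(c,k[0],.011))
            q=cv2.approxPolyDP(cv2.convexHull(np.argwhere(l==i)[:,::-1].astype(np.int32)),5,True)[:,0];print([(u.tolist(),atz(c,u,.022)[:2].round(3).tolist()) for u in q])
s=robot.read_state();print(s["t"],s["tool_pos"],W(p,[0,0,81]))
E
```

```text
spr 0.82 [333.7, 287.6] 367
spr 0.55 [371.4, 232.4] 1295
spring mid pred [[335.62649697 288.64773867]] handle pred [[398.02881125 163.02799955]]
handle 0.77 [399.2, 163.8]
handle 0.74 [168.1, 414.8]
top [ 216  234   44   45 1652] ((236.92080688476562, 255.70794677734375), (40.99553298950195, 41.49304962158203), 84.2894058227539) [0.4495164 0.3398616 0.015    ] [0.45016109 0.34042178 0.011     ]
[([259, 273], [0.398, 0.273]), ([219, 278], [0.383, 0.389]), ([216, 238], [0.501, 0.402]), ([255, 234], [0.513, 0.288])]
scene [ 345  213   45   39 1153] ((368.70001220703125, 228.6000213623047), (42.0380744934082, 34.435447692871094), 26.56505012512207) [0.43281206 0.330759   0.015     ] [0.42894057 0.33533392 0.011     ]
[([389, 234], [0.491, 0.345]), ([375, 251], [0.517, 0.263]), ([346, 236], [0.425, 0.254]), ([345, 229], [0.4, 0.274]), ([375, 213], [0.398, 0.393]), ([386, 219], [0.438, 0.393])]
16.575 [0.60022013 0.04995126 0.35900655] [[0.60067597 0.04907838 0.081     ]]
```

carry_out(rows=[[0,0,0.03,0,0,0],[0,0,0.07,0,0,0],[0,0,0.11,0,0,0],[0,0,0.15,0,0,0],[0,0,0.18,0,0,0],[0,0,0.21,0,0,0],[0,0,0.235,0,0,0],[0,0,0.255,0,0,0],[0,0,0.27,0,0,0],[0,0,0.28,0,0,0],[0,0,0.29,0,0,0],[0,0,0.29,0,0,0]])

```text
t: 18.08
tool_pos: [0.5997, 0.0492, 0.0674]
orientation: [-0.445, -3.109, 0.0]
force: [0.3, 0.2, -0.3]
opening: 0.0642
gripper_force: 0.0
```

carry_out(rows=[[0,0,0,0,0,0],[0,0,0,0,0,0],[0,0,0,0,0,0],[0,0,0,0,0,0],[0,0,0,0,0,0],[0,0,0,0,0,0],[0,0,0,0,0,0],[0,0,0,0,0,0]], jaw=255, force=6)

```text
t: 19.08
tool_pos: [0.6001, 0.0492, 0.0681]
orientation: [0.445, 3.11, 0.0]
force: [0.9, 0.1, 0.6]
opening: 0.0299
gripper_force: 6.0
```

carry_out(rows=[[0,0,-0.01,0,0,0],[0,0,-0.03,0,0,0],[0,0,-0.06,0,0,0],[0.03,0,-0.085,0,0,0],[0.07,0,-0.1,0,0,0],[0.12,0,-0.1,0,0,0],[0.17,0.01,-0.1,0,0,0],[0.21,0.04,-0.1,0,0,0],[0.226,0.085,-0.1,0,0,0],[0.226,0.135,-0.1,0,0,0],[0.226,0.185,-0.1,0,0,0],[0.226,0.22,-0.1,0,0,0]])

```text
t: 20.58
tool_pos: [0.4454, 0.3261, 0.17]
orientation: [0.443, 3.108, 0.002]
force: [0.0, -0.1, -0.5]
opening: 0.0296
gripper_force: 6.0
```

carry_out(rows=[[0,0.015,0,0,0,0],[0,0.015,0,0,0,0],[0,0.015,0,0,0,0]])

```text
t: 20.95
tool_pos: [0.449, 0.3371, 0.1684]
orientation: [0.446, 3.11, -0.001]
force: [0.4, -0.0, -1.1]
opening: 0.0298
gripper_force: 6.0
```

carry_out(rows=[[0,0,0.03,0,0,0],[0,0,0.065,0,0,0],[0,0,0.095,0,0,0],[0,0,0.12,0,0,0],[0,0,0.135,0,0,0],[0,0,0.143,0,0,0],[0,0,0.147,0,0,0],[0,0,0.149,0,0,0],[0,0,0.149,0,0,0],[0,0,0.149,0,0,0]])

```text
t: 22.2
tool_pos: [0.4493, 0.3384, 0.0196]
orientation: [0.444, 3.109, 0.001]
force: [-0.4, -0.4, -1.4]
opening: 0.0297
gripper_force: 6.0
```

carry_out(rows=[[0,0,0.001,0,0,0],[0,0,0.002,0,0,0],[0,0,0.0025,0,0,0],[0,0,0.0025,0,0,0]])

```text
t: 22.7
tool_pos: [0.4491, 0.3383, 0.0167]
orientation: [0.445, 3.11, 0.0]
force: [0.3, 0.7, 0.1]
opening: 0.0295
gripper_force: 6.0
```

carry_out(rows=[[0,0,0,0,0,0],[0,0,0,0,0,0],[0,0,0,0,0,0],[0,0,0,0,0,0]], jaw=125)

```text
t: 23.2
tool_pos: [0.449, 0.3381, 0.0165]
orientation: [-0.445, -3.11, 0.0]
force: [-0.5, -0.2, -0.6]
opening: 0.0476
gripper_force: 0.0
```

carry_out(rows=[[0,0,-0.01,0,0,0],[0,0,-0.03,0,0,0],[0,0,-0.06,0,0,0],[0,0,-0.1,0,0,0],[0,0,-0.15,0,0,0],[0.05,0,-0.19,0,0,0],[0.1,0,-0.19,0,0,0],[0.1,0.05,-0.19,0,0,0],[0.1,0.1,-0.19,0,0,0],[0.1,0.15,-0.19,0,0,0]])

```text
t: 24.45
tool_pos: [0.3954, 0.512, 0.2092]
orientation: [0.444, 3.108, 0.004]
force: [0.7, 0.7, 0.4]
opening: 0.0473
gripper_force: 0.0
```

```bash
python3 - <<'E'
from h import *
im=robot.read_camera("scene");print(robot.read_state()["t"])
for n in("spring_a_mid","handle"):
    for o in robot.outline_of("scene",n):print(n,o["conf"],o["pixel"],o["pixels"].sum())
print(proj("scene",[.449,.338,.03]))
cv2.imwrite("pics/end.png",cv2.resize(im[130:350,260:480,::-1],None,fx=2.6,fy=2.6,interpolation=2))
E
```

```text
24.5
spring_a_mid 0.74 [410.0, 240.4] 308
handle 0.77 [396.2, 160.3] 313
handle 0.29 [399.5, 204.7] 1380
[[375.55061859 225.48902856]]
```

View pics/end.png

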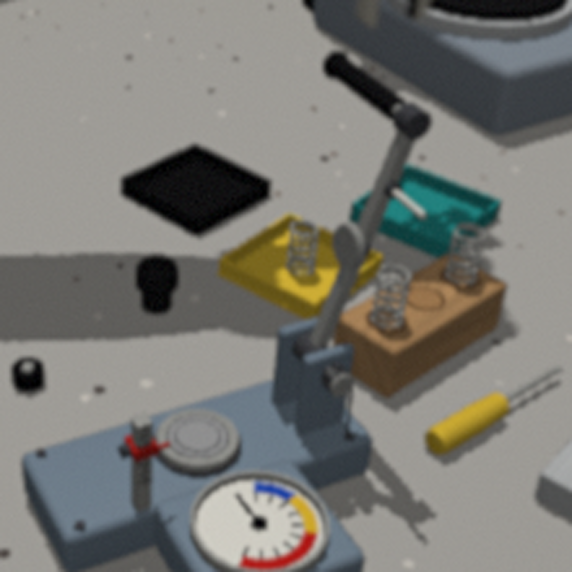

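The tested spring stands upright in the yellow tray at crop (303,250). The lever is raised, and the other two springs are still on the stand.

```bash
python3 -c "
from plant import robot
print(robot.close_job())"
```

```text
the job is handed in; nothing more can be done
None
```

The tested spring read about 8 N (yellow band) at the index, so I eased the lever back to raised, stood the spring upright in the yellow tray and handed the job in at about 24.5 s; no verdict was returned.

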